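Load and lock a sterilising cassette

ROBOT

A 7-joint arm with a two-finger parallel gripper is mounted at the origin on a cart in front of the work surface, level with it; the furniture and walls round the work are solid. World frame = base frame: x ahead of the robot, y to its left, z up, the work surface at z = 0. Lengths are in m, angles in rad, forces in N, time in s.
With the tool pointing down it reaches from about 0.4 to 0.85 m from the base axis. Payload 10.4 kg.
Tool frame: the origin (TCP) lies at the very end of the fingers, on their centre line; the grasp point (between the pads) lies 19 mm behind it; z points along the fingers, y is the line along which they close (so a half turn about z gives the same grasp; the last joint's range is limited). The gripper opens to 87 mm and grips with 3 to 60 N. Pads are 19 mm wide; open, the fingers measure 117 mm over their backs; the gripper's body (75 mm by 190 mm) begins 51 mm behind the grasp point.
Start: joints at [-0.023, 0.332, -0.065, 1.46, 0.022, 1.35, -0.088], TCP at [0.625, 0, 0.223] pointing down, gripper open.
Joint ranges: [-2.6, 2.6], [-0.5, 2.12], [-1.47, 1.34], [0.16, 2.42], [-1.27, 4.41], [0.06, 2.06], [-2.6, 2.6]. Speed limits (rad/s): [2.22, 2.22, 2.79, 2.79, 3.14, 3.14, 3.14].

INTERFACE

Orientations are given as a unit quaternion [x, y, z, w].
In Python, from bench import * gives the robot as it stands.
- The arm moves only by the tool step_arm, never from a script. Its arguments are lists of equal length, an entry for each row: "delta_pos": the shift along the world's x, y, z in units of 25 mm (1.0 is 25 mm), a list of three; "turn": the turn about the world's z in units of 0.12 rad (1.0 is 0.12 rad). In form: {"delta_pos": [[tx, ty, tz], ...], "turn": [turn, ...]}. A call has 1 to 12 rows; each row shifts and turns the commanded pose from where the row before left it; what a row does not reach is not made up. A row lasts 1/10 s, in which the tool goes at most 50 mm and 8.59 degrees, less where a joint would pass 70% of its speed; a pose out of reach is approached as far as the arm can. A call with a number of a shift or a turn outside -1 to 1 is refused whole. A call with a gripper value outside its range is refused whole. "grip" is the closure, from 0 (fully open) to 1 (shut), set as the call begins (left out, the last holds). The fingers move at their own pace and stop on an object; "newtons" is the grip in N (left out, the last holds). Time passes only in rows, so rows that do not move let the fingers close. It gives the time, the measured TCP pose, the force, the opening and the grip force at its end, in the units of the state.
- read_state(): the state, without advancing time (a new reading comes with each control period).
- camera(name): name is "scene" or "side" or "wrist"; returns a dict with "image" (420x560x3 uint8, red, green, blue), "z_map" (420x560 float32, m along the optical axis (not along the pixel's ray), 0 where there is no reading), "mtx" (3x3 intrinsics, pixels), "view" (4x4, takes a point from world to camera coordinates). Camera axes: x right, y up, looking along -z (the intrinsics and any distortion apply to the point x, -y, -z); pixel columns grow to the right and rows downward; lengths in m; the calibration is good to about 2 mm. A picture is of the moment at which its call begins.
- close_job(): hands the job in; it is judged then, once.
The state is a dict: "time": time; "joint_positions": joint angles; "joint_vel": joint speeds; "joint_torque": joint torques, N m; "ee_pos": TCP position; "eef_rot": TCP orientation; "ft_force": force on the tool from outside, world axes, zero at the start; "torque": the same for the moment, N m; "width": finger opening in m; "grip_force": force on a finger pad.
Only numpy, scipy, OpenCV 4.12 (cv2) and the standard library are available. Lean on these libraries where they do the work, as an engineer would, in place of code of your own. Each camera call takes 0.05 s, during which the arm holds its last target. There are 200 camera calls.

TASK

Get the sterilising cassette ready for the autoclave: put every loose silicone stopper and small blue cap on the bench into the box, then lay the steel cover plate in the opening and press it down until it sits level and flush with the rim. Last, push the stiff sliding gate shut over the cover until its red spring catch clicks up behind it, without knocking over any of the glassware or bottles around.

Things in the scene. Friction and masses are not known exactly. Their poses are not given: they have to be found in the camera images.
- cassette: fixed open aluminium box with a run-out deck (56 mm high) beyond its right-hand end, y = -96 to -210 mm. Origin on the bench under the box's centre; z up, x across, y along it, away from the deck. Walls 6 mm, rim 60 mm up. On the long walls steel guides (x = +-73 mm, 6 mm wide) rise to 72 mm from y = -210 to 0; keeper lips over the deck reach 75 mm high and in to x = +-64 mm
- cassette_floor (a point): centre of the box's inner floor, 5 mm above the bench. Inside 140 mm (x) by 180 mm (y); the blue seal frame just below the rim leaves an opening of 129 by 169 mm. Things of up to 40 mm in height fit under the cover
- seal (a joint): blue seal frame that carries the cover, slides straight down, m: 0 = high (its top 57 mm above the bench, 3 mm under the rim), 0.005 = pressed fully home. Friction of about 5 N holds it wherever it is; a cover merely laid on it does not sink
- gate (a joint): sliding gate, m: 0 = drawn open over the deck, grows along cassette +y, stop at 0.096. About 6 N of friction, up to 5 N more over the catch, which clicks at about 0.088. Dark steel plate 62 to 67 mm above the bench; two tines (slot of 34 mm between) lead from cassette y = -110 mm (open) to about -20 mm (shut), over the cover; a cover standing proud blocks it
- gate_handle (a point): centre of the top of the gate's orange upright handle, 103 mm above the bench: a tab 50 mm along cassette x and 12 mm thick along y, rising 36 mm from the gate plate at its trailing edge (cassette y = -194 mm when open)
- catch (a joint): red spring catch in a black housing on the front of the cassette (x = -87, y = -118 mm), m: 0 = sprung up, grows to 0.010 as it is pushed down. A lug on the gate rides over its ramp, pressing it down some 6 mm at gate values from about 0.07 to 0.088; then it snaps up behind the lug and holds the gate shut
- cover: loose flat steel plate, 132 (x) by 172 (y) by 8 mm, 0.13 to 0.2 kg; in its middle a black rib 14 mm wide (x), 56 long (y), 18 tall. Origin at the centre of the underside, z up. Fits inside the rim, long side along the box, 4 mm to spare each side, either way round. Laid on the seal frame its underside is 57 mm up (top 5 mm proud of the rim); pressed home 52 mm (about flush)
- stopper_1: off-white silicone stopper, 34 mm in diameter and 26 mm tall, a solid tapered plug, wide end up; origin at the centre of its underside, z up its axis. May be absent (four to six of the stoppers and caps are there)
- stopper_2: off-white silicone stopper, 34 mm in diameter and 26 mm tall, a solid tapered plug, wide end up; origin at the centre of its underside, z up its axis. May be absent (four to six of the stoppers and caps are there)
- stopper_3: off-white silicone stopper, 34 mm in diameter and 26 mm tall, a solid tapered plug, wide end up; origin at the centre of its underside, z up its axis. May be absent (four to six of the stoppers and caps are there)
- cap_1: blue tube cap, a solid domed cylinder 21 mm in diameter and 31 mm tall, dome up; origin at the centre of its underside, z up its axis. May be absent
- cap_2: blue tube cap, a solid domed cylinder 21 mm in diameter and 31 mm tall, dome up; origin at the centre of its underside, z up its axis. May be absent
- cap_3: blue tube cap, a solid domed cylinder 21 mm in diameter and 31 mm tall, dome up; origin at the centre of its underside, z up its axis. May be absent
- spirit_lamp: bystander: glass spirit lamp, 72 mm wide, 72 mm tall; origin at the centre of its underside
- dropper_a: bystander: brown dropper bottle with a black top, 33 mm wide, 100 mm tall; origin at the centre of its underside
- dropper_b: bystander: brown dropper bottle with a red-brown rubber top, 33 mm wide, 100 mm tall; origin at the centre of its underside
- amber_bottle: bystander: amber reagent bottle, 68 mm wide, 151 mm tall; origin at the centre of its underside
- beaker: bystander: glass beaker, 100 mm wide, 124 mm tall; origin at the centre of its underside

How it is judged:
On the way, in this order (a step that is already met when the one before it is completed fails the run):
1. all the stoppers and caps that are there lie in the cassette (x of stopper_1 in the frame of cassette between -0.069 and 0.069 m and y of stopper_1 in the frame of cassette between -0.089 and 0.089 m and z of stopper_1 in the frame of cassette between -0.002 and 0.05 m and x of stopper_2 in the frame of cassette between -0.069 and 0.069 m and y of stopper_2 in the frame of cassette between -0.089 and 0.089 m and z of stopper_2 in the frame of cassette between -0.002 and 0.05 m and x of stopper_3 in the frame of cassette between -0.069 and 0.069 m and y of stopper_3 in the frame of cassette between -0.089 and 0.089 m and z of stopper_3 in the frame of cassette between -0.002 and 0.05 m and x of cap_1 in the frame of cassette between -0.069 and 0.069 m and y of cap_1 in the frame of cassette between -0.089 and 0.089 m and z of cap_1 in the frame of cassette between -0.002 and 0.05 m and x of cap_2 in the frame of cassette between -0.069 and 0.069 m and y of cap_2 in the frame of cassette between -0.089 and 0.089 m and z of cap_2 in the frame of cassette between -0.002 and 0.05 m and x of cap_3 in the frame of cassette between -0.069 and 0.069 m and y of cap_3 in the frame of cassette between -0.089 and 0.089 m and z of cap_3 in the frame of cassette between -0.002 and 0.05 m), for 0.2 s.
2. the cover plate is pressed down, level and flush with the rim (x of cover in the frame of cassette between -0.008 and 0.008 m and y of cover in the frame of cassette between -0.008 and 0.008 m and z of cover in the frame of cassette between 0.048 and 0.0538 m and angle between cover's own z axis and vertical below 0.035 rad and value of joint seal above 0.0036 m), for 0.2 s.
3. the gate is shut and the catch has sprung up behind it (value of joint gate above 0.086 m and value of joint catch below 0.0025 m), for 0.2 s.
At the end, for the whole second after the job is handed in: Every stopper and cap present is inside the box; cover within 8 mm of the opening's centre, level within 0.035 rad, underside at most 53.8 mm up, seal beyond 0.0036; gate beyond 0.086 with the catch sprung back below 0.0025; all at rest (all of step 1 and all of step 2 and all of step 3 and linear speed of cover below 0.02 m/s and velocity of joint gate below 0.01 m/s); the robot touches nothing.
It fails at once if a bystanding bottle or piece of glassware is knocked over (tilted by more than 0.6 rad) (angle between any of spirit_lamp, dropper_a, dropper_b, amber_bottle, beaker's own z axis and vertical above 0.6 rad).
Of stopper_1, stopper_2, stopper_3, cap_1, cap_2, cap_3 only 4 to 6 are there at a start; the rules pass over those that are not, and their reading is None.
At some moment in a run one of stopper_1, stopper_2, stopper_3, cap_1, cap_2, cap_3, cover may be knocked a few centimetres aside while the robot is not near it.
Once in a run the grip may slacken for a moment while it holds something.
It also fails if it takes over 210 s, if anything falls off the work surface, if the arm or the gripper's body presses on something with over 40 N, if the wrist force passes 120 N, or if a joint passes its speed limit or range.

## Working session

There is one attempt and no reset: what is moved stays moved. The work goes in short steps, Python scripts to look and compute and a tool call to move; the robot and the scene stay as the last step left them, time stands still between calls to the robot, and variables do not carry over. Pictures are saved under pics/ and viewed, at most 14 in all, crops included, and the job is handed in when it is done.

Besides the shell and the picture viewer there is one more tool, called as name([rows], argument=value, ...), one row to a line, values as JSON. step_arm: Moves the arm, as the interface text tells. Shifts and turns lie within -1 to 1; 1 stands for 25 mm of shift or 0.12 rad of turn. Its arguments: {"type":"object","properties":{"delta_pos":{"type":"array"},"turn":{"type":"array"},"grip":{"type":"number"},"newtons":{"type":"number"}},"required":["delta_pos","turn"]}

```bash
mkdir -p pics; cat > h.py <<'E'
from bench import *
import numpy as np, cv2
def shot(n,f=None):
    c=camera(n)
    if f: cv2.imwrite('pics/'+f,c['image'][:,:,::-1])
    return c
def pts(c):
    z=c['z_map'].astype(float);K=c['mtx'];h,w=z.shape
    v,u=np.mgrid[:h,:w]
    p=np.stack([(u-K[0,2])/K[0,0]*z,-(v-K[1,2])/K[1,1]*z,-z,np.ones_like(z)],-1)
    return (p@np.linalg.inv(c['view']).T)[...,:3]
def ray(c,u,v,h):
    K=c['mtx'];M=np.linalg.inv(c['view'])
    d=M[:3,:3]@np.array([(u-K[0,2])/K[0,0],-(v-K[1,2])/K[1,1],-1]);o=M[:3,3]
    return o+d*(h-o[2])/d[2]
E
python3 - <<'E'
from h import *
for n in ['scene','side','wrist']:
    c=shot(n,n+'0.png');np.savez('/tmp/'+n,**c);print(n,c['mtx'].round(1).tolist(),np.linalg.inv(c['view']).round(3).tolist())
print(read_state())
E
```

```text
scene [[417.6, 0.0, 276.4], [0.0, 417.6, 206.6], [0.0, 0.0, 1.0]] [[0.563, 0.315, -0.764, -0.421], [-0.827, 0.22, -0.518, -0.762], [0.006, 0.923, 0.384, 0.619], [0.0, 0.0, 0.0, 1.0]]
side [[392.3, 0.0, 280.2], [0.0, 392.3, 210.5], [0.0, 0.0, 1.0]] [[0.882, 0.219, -0.417, 0.154], [-0.471, 0.38, -0.796, -0.935], [-0.016, 0.899, 0.438, 0.568], [0.0, 0.0, 0.0, 1.0]]
wrist [[342.8, 0.0, 281.1], [0.0, 342.8, 209.4], [0.0, 0.0, 1.0]] [[1.0, -0.001, 0.002, 0.625], [0.001, 0.967, 0.254, 0.07], [-0.002, -0.254, 0.967, 0.384], [0.0, 0.0, 0.0, 1.0]]
{'time': 0.15, 'joint_positions': array([-0.02257764,  0.33272035, -0.06471042,  1.46070852,  0.02160535,
        1.34989365, -0.08853305]), 'joint_vel': array([-8.10718880e-04, -2.49350925e-03, -9.54777621e-04, -2.62484499e-03,
        3.91195045e-04,  8.97564193e-05, -9.41917376e-04]), 'joint_torque': array([ 1.82067095e-03, -6.23630190e+01,  2.54254905e-02, -3.90143681e+01,
       -6.11935230e-02,  3.71907104e-02, -1.53469024e-06]), 'ee_pos': array([ 6.24726067e-01, -8.66120854e-06,  2.21959741e-01]), 'eef_rot': array([ 7.07116691e-01,  7.07096682e-01, -3.81134454e-04, -3.49564152e-04]), 'ft_force': array([-0.2724266 ,  0.10492058, -0.27433503]), 'torque': array([ 0.02341798,  0.02029265, -0.01057247]), 'grip_force': 0.0, 'width': 0.08691969392591539}
```

View pics/scene0.png

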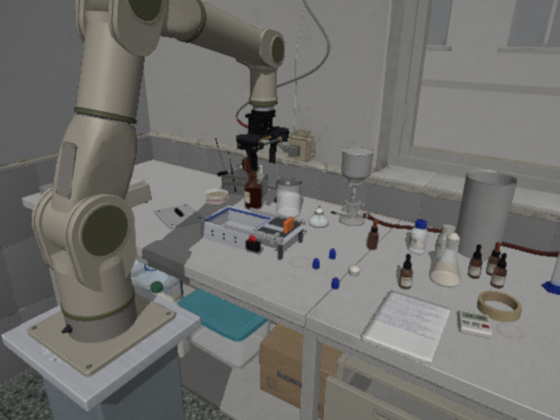

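View pics/side0.png

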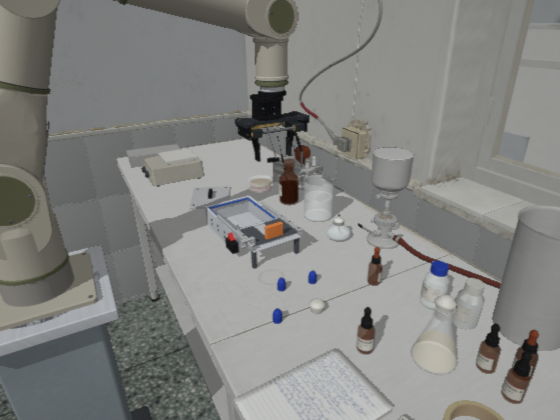

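The scene view shows the box at about (240,232) with the orange handle at (289,226), and the cover plate at (178,215). There are three blue caps at (316,264), (332,254) and (335,283), and one off-white stopper at (354,270). The side view shows the same: caps at (282,284), (312,277) and (277,316), stopper at (317,305), cover at (212,196).

```bash
python3 - <<'E'
from h import *
for n in ['scene','side','wrist']:
    c=dict(np.load(f'/tmp/{n}.npz'));P=pts(c);hsv=cv2.cvtColor(c['image'],cv2.COLOR_RGB2HSV)
    for nm,lo,hi in [('blue',(108,120,50),(130,255,255)),('orange',(5,170,120),(16,255,255)),('red',(0,190,120),(4,255,255)),('seal',(100,60,60),(125,255,255))]:
        m=cv2.inRange(hsv,lo,hi);k,l,s,ce=cv2.connectedComponentsWithStats(m)
        for i in range(1,k):
            if s[i,4]>25:
                q=P[l==i];q=q[(q[:,0]>.2)&(q[:,0]<1.1)]
                if len(q)>10:print(n,nm,s[i].tolist(),ce[i].round(1),np.median(q,0).round(3),q.max(0).round(3),q.min(0).round(3))
    # low-height objects between 8 and 45mm
    if n!='wrist':
        m=((P[...,2]>.012)&(P[...,2]<.16)&(P[...,0]>.3)&(P[...,0]<1.0)&(abs(P[...,1])<.75)).astype(np.uint8)
        k,l,s,ce=cv2.connectedComponentsWithStats(m)
        for i in range(1,k):
            if s[i,4]>40:
                q=P[l==i];print(n,'obj',s[i].tolist(),q.mean(0).round(3),q.max(0).round(3),q.min(0).round(3))
E
```

```text
scene blue [206, 208, 64, 13, 88] [235.9 213.7] [0.597 0.098 0.056] [0.605 0.129 0.061] [ 0.472 -0.037  0.051]
scene blue [416, 220, 11, 9, 85] [420.9 223.8] [ 0.757 -0.484  0.098] [ 0.783 -0.468  0.103] [ 0.749 -0.498  0.084]
scene blue [330, 249, 5, 10, 45] [332.  253.6] [ 0.571 -0.289  0.018] [ 0.579 -0.282  0.031] [ 0.565 -0.295  0.001]
scene blue [313, 259, 6, 10, 51] [315.7 263.6] [ 0.492 -0.279  0.017] [ 0.504 -0.27   0.031] [ 0.488 -0.284  0.002]
scene blue [332, 278, 7, 11, 63] [335.  283.1] [ 0.434 -0.368  0.017] [ 0.442 -0.36   0.031] [ 0.429 -0.376  0.002]
scene blue [542, 282, 18, 12, 134] [551.4 287.5] [ 0.748 -0.837  0.008] [ 0.78  -0.817  0.019] [ 0.734 -0.855  0.002]
scene orange [284, 218, 9, 15, 95] [287.9 224.6] [ 0.534 -0.157  0.091] [ 0.56  -0.15   0.105] [ 0.518 -0.16   0.071]
scene seal [205, 207, 66, 14, 169] [236.4 213.6] [0.597 0.096 0.057] [0.609 0.133 0.061] [ 0.471 -0.046  0.048]
scene seal [415, 219, 12, 10, 108] [420.5 223.7] [ 0.759 -0.482  0.096] [ 0.789 -0.463  0.103] [ 0.749 -0.498  0.081]
scene seal [329, 248, 7, 11, 61] [332.1 253.6] [ 0.572 -0.2
[... 4114 characters left out ...]
.528 -0.383  0.022] [ 0.546 -0.364  0.028] [ 0.515 -0.395  0.012]
side obj [357, 307, 19, 45, 608] [ 0.544 -0.521  0.052] [ 0.562 -0.502  0.101] [ 0.532 -0.532  0.013]
side obj [273, 308, 10, 13, 96] [ 0.44  -0.37   0.023] [ 0.45  -0.358  0.033] [ 0.431 -0.377  0.012]
side obj [242, 348, 151, 72, 4134] [ 0.414 -0.561  0.013] [ 0.504 -0.495  0.017] [ 0.3   -0.644  0.012]
side obj [443, 400, 62, 20, 636] [ 0.599 -0.708  0.022] [ 0.629 -0.687  0.028] [ 0.548 -0.743  0.012]
wrist blue [95, 46, 169, 199, 3150] [180.6 136.6] [0.529 0.065 0.057] [0.625 0.132 0.384] [ 0.459 -0.053  0.007]
wrist seal [94, 45, 171, 201, 4116] [176.7 138.3] [0.518 0.06  0.056] [0.625 0.133 0.384] [ 0.457 -0.055  0.003]
```

View pics/wrist0.png

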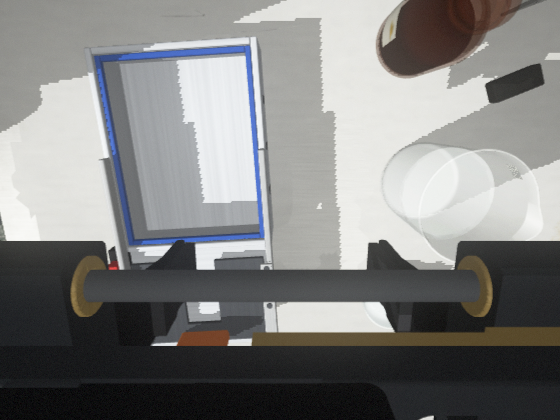

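The wrist view shows the empty box with its blue frame at (97–262, 46–245), the beaker at (460,195), the amber bottle at (430,40) and the gate at (210,280). Next I work out the cassette pose and the cap centres, then start moving.

```bash
cat >> h.py <<'E'
def cass(c):
    P=pts(c);hsv=cv2.cvtColor(c['image'],cv2.COLOR_RGB2HSV)
    m=cv2.inRange(hsv,(105,100,60),(125,255,255))>0
    q=P[m];q=q[(q[:,2]>.045)&(q[:,2]<.063)];return q
def items(c):
    "blobs 12..36 mm high on the bench: centre of their top"
    P=pts(c);m=((P[...,2]>.014)&(P[...,2]<.036)&(P[...,0]>.3)&(P[...,0]<.95)&(abs(P[...,1])<.8)).astype(np.uint8)
    k,l,s,ce=cv2.connectedComponentsWithStats(m);r=[]
    for i in range(1,k):
        if s[i,4]>35:
            q=P[l==i]; e=q.max(0)-q.min(0)
            if max(e[:2])<.06:
                t=q[q[:,2]>q[:,2].max()-.004];r.append((t.mean(0).round(3).tolist(),e.round(3).tolist(),s[i,4],c['image'][l==i].mean(0).round().tolist(),ce[i].round().tolist()))
    return r
E
python3 - <<'E'
from h import *
c=dict(np.load('/tmp/wrist.npz'));q=cass(c).astype(np.float32)
print(cv2.minAreaRect(q[:,:2]),np.percentile(q[:,2],[5,50,95]))
for n in ['scene','side','wrist']:
    c=dict(np.load(f'/tmp/{n}.npz'))
    if n!='wrist' :
        P=pts(c);hsv=cv2.cvtColor(c['image'],cv2.COLOR_RGB2HSV);m=cv2.inRange(hsv,(5,170,120),(16,255,255))>0
        q=P[m];print('handle',q[(q[:,2]>.097)&(q[:,2]<.107)].mean(0))
    for r in items(c):print(n,r)
E
```

```text
Traceback (most recent call last):
cv2.error: OpenCV(4.12.0) /io/opencv/modules/imgproc/src/convhull.cpp:143: error: (-215:Assertion failed) total >= 0 && (depth == CV_32F || depth == CV_32S) in function 'convexHull'
```

```bash
python3 - <<'E'
from h import *
c=dict(np.load('/tmp/wrist.npz'));q=cass(c).astype(np.float32)
print(cv2.minAreaRect(np.ascontiguousarray(q[:,:2])[:,None]),np.percentile(q[:,2],[5,50,95]))
for n in ['scene','side','wrist']:
    c=dict(np.load(f'/tmp/{n}.npz'))
    if n!='wrist' :
        P=pts(c);hsv=cv2.cvtColor(c['image'],cv2.COLOR_RGB2HSV);m=cv2.inRange(hsv,(5,170,120),(16,255,255))>0
        q=P[m];print('handle',q[(q[:,2]>.097)&(q[:,2]<.107)].mean(0))
    for r in items(c):print(n,r)
E
```

```text
((0.5320956110954285, 0.03920793533325195), (0.1395772099494934, 0.17951811850070953), 3.4722282886505127) [0.05481699 0.05662055 0.05788526]
handle [ 0.53628339 -0.15517345  0.10180827]
scene ([0.526, 0.309, 0.028], [0.029, 0.053, 0.016], np.int32(46), [37.0, 36.0, 38.0], [178.0, 211.0])
scene ([0.692, -0.365, 0.033], [0.025, 0.03, 0.021], np.int32(61), [66.0, 50.0, 43.0], [372.0, 243.0])
scene ([0.749, -0.486, 0.034], [0.034, 0.05, 0.022], np.int32(115), [137.0, 137.0, 134.0], [417.0, 246.0])
scene ([0.811, -0.61, 0.034], [0.023, 0.051, 0.022], np.int32(110), [96.0, 95.0, 94.0], [466.0, 249.0])
scene ([0.755, -0.546, 0.034], [0.023, 0.028, 0.021], np.int32(51), [112.0, 110.0, 105.0], [438.0, 251.0])
scene ([0.576, -0.288, 0.03], [0.018, 0.017, 0.017], np.int32(41), [47.0, 58.0, 120.0], [332.0, 252.0])
scene ([0.816, -0.665, 0.034], [0.028, 0.025, 0.022], np.int32(60), [112.0, 111.0, 110.0], [486.0, 253.0])
scene ([0.498, -0.276, 0.03], [0.014, 0.018, 0.017], np.int32(46), [44.0, 56.0, 120.0], [316.0, 262.0])
scene ([0.528, -0.379, 0.026], [0.028, 0.031, 0.014], np.int32(78), [163.0
[... 2299 characters left out ...]
, [0.03, 0.01, 0.021], np.int32(52), [88.0, 88.0, 85.0], [528.0, 4.0])
wrist ([0.727, 0.13, 0.034], [0.041, 0.055, 0.022], np.int32(448), [108.0, 98.0, 91.0], [390.0, 55.0])
wrist ([0.604, 0.117, 0.034], [0.003, 0.043, 0.021], np.int32(56), [122.0, 124.0, 125.0], [261.0, 69.0])
wrist ([0.864, 0.105, 0.015], [0.051, 0.035, 0.003], np.int32(729), [55.0, 54.0, 52.0], [519.0, 83.0])
wrist ([0.608, 0.063, 0.034], [0.003, 0.05, 0.021], np.int32(56), [122.0, 123.0, 124.0], [265.0, 123.0])
wrist ([0.613, -0.029, 0.034], [0.002, 0.036, 0.021], np.int32(39), [123.0, 124.0, 125.0], [271.0, 212.0])
wrist ([0.737, -0.145, 0.034], [0.034, 0.04, 0.021], np.int32(390), [229.0, 232.0, 231.0], [375.0, 314.0])
```

step_arm([
  [-0.16,-0.96,-0.3],
  [-0.16,-0.96,-0.3],
  [-0.16,-0.96,-0.3],
  [-0.16,-0.96,-0.3],
  [-0.16,-0.96,-0.3],
  [-0.16,-0.96,-0.3],
  [-0.16,-0.96,-0.3],
  [-0.16,-0.96,-0.3],
  [-0.16,-0.96,-0.3],
  [-0.16,-0.96,-0.3],
  [-0.16,-0.96,-0.3],
  [-0.16,-0.96,-0.3],
], turn=[0,0,0,0,0,0,0,0,0,0,0,0], grip=0.35, newtons=15)

```text
time: 1.35
ee_pos: [0.5766, -0.2889, 0.132]
eef_rot: [0.707, 0.707, -0.0, -0.0]
ft_force: [-0.1, -0.6, 0.3]
width: 0.0565
grip_force: 0.0
```

```bash
python3 - <<'E'
from h import *
c=shot('wrist','w1.png');s=read_state();print(s['ee_pos'].round(4),s['eef_rot'].round(3),s['width'])
for r in items(c):print(r)
E
```

```text
[ 0.5742 -0.2939  0.1305] [ 0.709  0.705 -0.002 -0.   ] 0.05638248525546586
([0.745, -0.155, 0.034], [0.059, 0.039, 0.022], np.int32(3092), [207.0, 212.0, 210.0], [513.0, 30.0])
([0.609, -0.16, 0.023], [0.01, 0.001, 0.011], np.int32(45), [131.0, 133.0, 135.0], [325.0, 36.0])
([0.482, -0.168, 0.022], [0.01, 0.003, 0.01], np.int32(48), [133.0, 135.0, 137.0], [154.0, 48.0])
([0.5, -0.273, 0.029], [0.018, 0.02, 0.018], np.int32(527), [76.0, 82.0, 129.0], [188.0, 187.0])
([0.578, -0.285, 0.029], [0.02, 0.019, 0.017], np.int32(491), [76.0, 84.0, 136.0], [283.0, 201.0])
([0.531, -0.379, 0.025], [0.031, 0.019, 0.011], np.int32(451), [210.0, 208.0, 198.0], [232.0, 309.0])
```

View pics/w1.png

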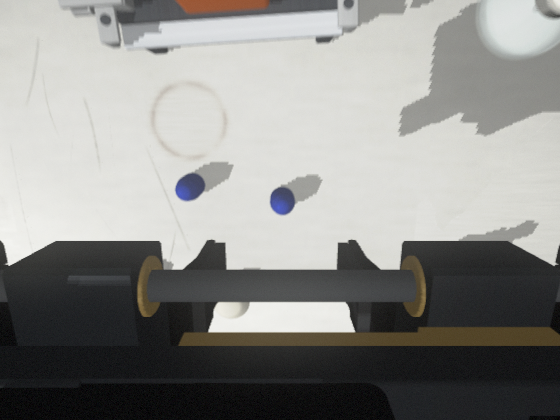

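The wrist view shows caps at (190,187) and (283,200), and the stopper at (232,308) between the fingers. I go straight down on the second cap.

step_arm([
  [0.05,0.1,-0.85],
  [0,0,-0.85],
  [0,0,-0.85],
  [0,0,-0.85],
  [0,0,-0.85],
  [0,0,-0.8],
  [0,0,0],
  [0,0,0],
], turn=[0,0,0,0,0,0,0,0])

```text
time: 2.2
ee_pos: [0.5782, -0.2854, 0.0065]
eef_rot: [0.707, 0.707, -0.0, -0.0]
ft_force: [-0.0, -0.4, 0.8]
width: 0.0567
grip_force: 0.0
```

step_arm([
  [0,0,0],
  [0,0,0],
  [0,0,0],
  [0,0,0],
  [0,0,0],
], turn=[0,0,0,0,0], grip=1)

```text
time: 2.7
ee_pos: [0.5783, -0.2855, 0.0066]
eef_rot: [0.707, 0.707, 0.0, 0.0]
ft_force: [-0.2, -0.3, -0.1]
width: 0.0246
grip_force: 0.0
```

step_arm([
  [0,0,0],
  [0,0,0],
  [0,0,0],
  [0,0,0.4],
  [0,0,1],
  [0,0,1],
  [0,0,1],
  [0,0,1],
  [0,0,1],
  [0,0.3,0.5],
  [0,0.6,0],
  [0,0.6,0],
], turn=[0,0,0,0,0,0,0,0,0,0,0,0])

```text
time: 3.9
ee_pos: [0.578, -0.246, 0.1529]
eef_rot: [0.707, 0.707, -0.0, -0.001]
ft_force: [1.5, 0.7, -1.1]
width: 0.0194
grip_force: 15.0
```

step_arm([
  [-0.05,0.93,0],
  [-0.05,0.93,0],
  [-0.05,0.93,0],
  [-0.05,0.93,0],
  [-0.05,0.93,0],
  [-0.05,0.93,0],
  [-0.05,0.93,0],
  [-0.05,0.93,0],
  [-0.05,0.93,0],
  [-0.07,0.93,0],
  [0,0,0],
], turn=[0,0,0,0,0,0,0,0,0,0,0])

```text
time: 5.0
ee_pos: [0.5638, -0.0097, 0.1522]
eef_rot: [0.705, 0.709, -0.0, -0.002]
ft_force: [0.2, 0.6, -0.9]
width: 0.0194
grip_force: 15.0
```

step_arm([
  [0,0,-1],
  [0,0,-1],
  [0,0,-1],
  [0,0,-1],
  [0,0,-0.7],
  [0,0,0],
  [0,0,0],
], turn=[0,0,0,0,0,0,0])

```text
time: 5.7
ee_pos: [0.5646, -0.0151, 0.036]
eef_rot: [0.707, 0.707, -0.0, -0.0]
ft_force: [0.8, 0.1, -0.2]
width: 0.0195
grip_force: 15.0
```

step_arm([
  [0,0,0],
  [0,0,0],
  [0,0,0],
  [0,0,0],
  [0,0,1],
  [0,0,1],
  [0,0,1],
  [0,0,1],
  [0,0,1],
], turn=[0,0,0,0,0,0,0,0,0], grip=0.5)

```text
time: 6.6
ee_pos: [0.5652, -0.0155, 0.1626]
eef_rot: [0.707, 0.707, 0.0, 0.0]
ft_force: [0.5, -1.0, 0.4]
width: 0.0432
grip_force: 0.0
```

```bash
python3 - <<'E'
from h import *
c=shot('side');s=read_state();print(s['ee_pos'].round(4),s['width'])
for r in items(c):
    if -.45<r[0][1]<.5 and .38<r[0][0]<.65: print(r)
E
```

```text
[ 0.5672 -0.0155  0.167 ] 0.043450705433072584
([0.527, 0.306, 0.027], [0.031, 0.052, 0.013], np.int32(40), [49.0, 49.0, 51.0], [210.0, 193.0])
([0.45, -0.096, 0.034], [0.019, 0.044, 0.016], np.int32(62), [44.0, 44.0, 44.0], [232.0, 249.0])
([0.609, -0.158, 0.035], [0.014, 0.012, 0.021], np.int32(44), [68.0, 69.0, 72.0], [296.0, 246.0])
([0.48, -0.166, 0.034], [0.013, 0.01, 0.022], np.int32(39), [71.0, 73.0, 76.0], [254.0, 260.0])
([0.5, -0.276, 0.03], [0.019, 0.018, 0.018], np.int32(69), [48.0, 66.0, 139.0], [281.0, 282.0])
([0.531, -0.378, 0.026], [0.031, 0.03, 0.015], np.int32(149), [178.0, 177.0, 170.0], [317.0, 304.0])
([0.441, -0.366, 0.03], [0.018, 0.017, 0.018], np.int32(88), [45.0, 63.0, 138.0], [277.0, 314.0])
```

step_arm([
  [-0.24,-0.95,0],
  [-0.24,-0.95,0],
  [-0.24,-0.95,0],
  [-0.24,-0.95,0],
  [-0.24,-0.95,0],
  [-0.24,-0.95,0],
  [-0.24,-0.95,0],
  [-0.24,-0.95,0],
  [-0.24,-0.95,0],
  [-0.24,-0.95,0],
  [-0.2,-0.92,0],
  [0,0,0],
], turn=[0,0,0,0,0,0,0,0,0,0,0,0])

```text
time: 7.85
ee_pos: [0.4987, -0.2798, 0.1614]
eef_rot: [0.709, 0.705, -0.001, 0.0]
ft_force: [0.4, 0.4, -0.2]
width: 0.0438
grip_force: 0.0
```

step_arm([
  [0,0,-0.9],
  [0,0,-0.9],
  [0,0,-0.9],
  [0,0,-0.9],
  [0,0,-0.9],
  [0,0,-0.9],
  [0,0,-0.8],
  [0,0,0],
  [0,0,0],
], turn=[0,0,0,0,0,0,0,0,0])

```text
time: 8.75
ee_pos: [0.5005, -0.2756, 0.0067]
eef_rot: [0.707, 0.707, 0.0, -0.0]
ft_force: [0.3, 0.2, 1.1]
width: 0.0435
grip_force: 0.0
```

step_arm([
  [0,0,0],
  [0,0,0],
  [0,0,0],
  [0,0,0],
  [0,0,0],
  [0,0,0.4],
  [0,0,1],
  [0,0,1],
  [0,0,1],
  [0,0,1],
  [0,0,1],
  [0,0,0.8],
], turn=[0,0,0,0,0,0,0,0,0,0,0,0], grip=1)

```text
time: 9.95
ee_pos: [0.5005, -0.2761, 0.1636]
eef_rot: [0.707, 0.707, 0.0, 0.001]
ft_force: [-0.7, 0.1, -0.1]
width: 0.0198
grip_force: 15.0
```

step_arm([
  [0.02,0.94,0],
  [0.02,0.94,0],
  [0.02,0.94,0],
  [0.02,0.94,0],
  [0.02,0.94,0],
  [0.02,0.94,0],
  [0.02,0.94,0],
  [0.02,0.94,0],
  [0.02,0.94,0],
  [0.02,0.94,0],
  [0,0.9,0],
  [0,0,0],
], turn=[0,0,0,0,0,0,0,0,0,0,0,0])

```text
time: 11.15
ee_pos: [0.5052, -0.0151, 0.162]
eef_rot: [0.706, 0.709, 0.001, -0.0]
ft_force: [-0.4, -0.3, -0.1]
width: 0.02
grip_force: 15.0
```

step_arm([
  [0,0,-1],
  [0,0,-1],
  [0,0,-1],
  [0,0,-1],
  [0,0,-1],
  [0,0,-0.1],
  [0,0,0],
], turn=[0,0,0,0,0,0,0])

```text
time: 11.85
ee_pos: [0.5052, -0.019, 0.0342]
eef_rot: [0.707, 0.707, -0.0, -0.0]
ft_force: [0.4, 0.4, 0.7]
width: 0.0206
grip_force: 1.5
```

step_arm([
  [0,0,0],
  [0,0,0],
  [0,0,0],
  [0,0,0],
  [0,0,1],
  [0,0,1],
  [0,0,1],
  [0,0,1],
  [0,0,1],
], turn=[0,0,0,0,0,0,0,0,0], grip=0.5)

```text
time: 12.75
ee_pos: [0.5051, -0.0185, 0.1601]
eef_rot: [0.707, 0.707, 0.0, 0.0]
ft_force: [0.2, 0.6, -0.7]
width: 0.0436
grip_force: 0.0
```

```bash
python3 - <<'E'
from h import *
c=shot('side');s=read_state();print(s['ee_pos'].round(4),s['width'])
for r in items(c):
    if -.45<r[0][1]<.5 and .38<r[0][0]<.65: print(r)
E
```

```text
[ 0.5072 -0.0184  0.1643] 0.043349639416422385
([0.528, 0.307, 0.027], [0.028, 0.052, 0.015], np.int32(40), [49.0, 49.0, 51.0], [210.0, 193.0])
([0.449, -0.096, 0.034], [0.02, 0.043, 0.016], np.int32(62), [44.0, 44.0, 44.0], [232.0, 249.0])
([0.609, -0.158, 0.034], [0.014, 0.011, 0.021], np.int32(43), [69.0, 70.0, 73.0], [297.0, 246.0])
([0.48, -0.167, 0.033], [0.012, 0.01, 0.021], np.int32(38), [73.0, 75.0, 77.0], [254.0, 261.0])
([0.531, -0.379, 0.026], [0.03, 0.033, 0.015], np.int32(149), [179.0, 178.0, 171.0], [317.0, 304.0])
([0.441, -0.366, 0.03], [0.018, 0.016, 0.018], np.int32(87), [45.0, 64.0, 139.0], [277.0, 314.0])
```

step_arm([
  [-0.21,-0.97,0],
  [-0.21,-0.97,0],
  [-0.21,-0.97,0],
  [-0.21,-0.97,0],
  [-0.21,-0.97,0],
  [-0.21,-0.97,0],
  [-0.21,-0.97,0],
  [-0.21,-0.97,0],
  [-0.21,-0.97,0],
  [-0.21,-0.97,0],
  [-0.21,-0.97,0],
  [-0.25,-0.97,0],
], turn=[0,0,0,0,0,0,0,0,0,0,0,0])

```text
time: 14.0
ee_pos: [0.441, -0.3104, 0.1589]
eef_rot: [0.707, 0.707, 0.0, 0.0]
ft_force: [0.1, -1.4, -0.0]
width: 0.0433
grip_force: 0.0
```

step_arm([
  [0,-0.75,0],
  [0,-0.75,0],
  [0,-0.75,-0.5],
  [0,0,-0.9],
  [0,0,-0.9],
  [0,0,-0.9],
  [0,0,-0.9],
  [0,0,-0.9],
  [0,0,-0.9],
  [0,0,-0.25],
  [0,0,0],
  [0,0,0],
], turn=[0,0,0,0,0,0,0,0,0,0,0,0])

```text
time: 15.2
ee_pos: [0.4418, -0.3662, 0.0061]
eef_rot: [0.707, 0.707, 0.0, 0.001]
ft_force: [-1.1, 0.1, 0.1]
width: 0.0434
grip_force: 0.0
```

step_arm([
  [0,0,0],
  [0,0,0],
  [0,0,0],
  [0,0,0],
  [0,0,0],
  [0,0,0.4],
  [0,0,1],
  [0,0,1],
  [0,0,1],
  [0,0,1],
  [0,0,1],
  [0,0,0.8],
], turn=[0,0,0,0,0,0,0,0,0,0,0,0], grip=1)

```text
time: 16.4
ee_pos: [0.4414, -0.3659, 0.1624]
eef_rot: [0.707, 0.707, 0.0, 0.001]
ft_force: [0.5, -0.2, -0.3]
width: 0.0197
grip_force: 14.9
```

step_arm([
  [0.27,0.91,0],
  [0.27,0.91,0],
  [0.27,0.91,0],
  [0.27,0.91,0],
  [0.27,0.91,0],
  [0.27,0.91,0],
  [0.27,0.91,0],
  [0.27,0.91,0],
  [0.27,0.91,0],
  [0.27,0.91,0],
  [0.27,0.91,0],
  [0.27,0.91,0],
], turn=[0,0,0,0,0,0,0,0,0,0,0,0])

```text
time: 17.6
ee_pos: [0.5224, -0.0919, 0.1608]
eef_rot: [0.707, 0.707, 0.0, 0.0]
ft_force: [0.0, 0.6, -0.6]
width: 0.0195
grip_force: 14.9
```

step_arm([
  [0.26,0.9,0],
  [0.26,0.9,0],
  [0.26,0.9,0],
  [0.26,0.9,0],
  [0.26,0.9,0],
  [0.26,0.9,0],
  [0,0,-1],
  [0,0,-1],
  [0,0,-1],
  [0,0,-1],
  [0,0,-1],
  [0,0,-0.1],
], turn=[0,0,0,0,0,0,0,0,0,0,0,0])

```text
time: 18.8
ee_pos: [0.5593, 0.0419, 0.0303]
eef_rot: [0.707, 0.707, -0.002, -0.001]
ft_force: [-1.5, -0.6, 0.5]
width: 0.0196
grip_force: 14.9
```

step_arm([
  [0,0,0],
  [0,0,0],
  [0,0,0],
  [0,0,0],
  [0,0,1],
  [0,0,1],
  [0,0,1],
  [0,0,1],
  [0,0,1],
], turn=[0,0,0,0,0,0,0,0,0], grip=0.45)

```text
time: 19.7
ee_pos: [0.5613, 0.0423, 0.1592]
eef_rot: [0.707, 0.707, 0.0, 0.0]
ft_force: [0.4, -0.2, 0.9]
width: 0.0475
grip_force: 0.0
```

```bash
python3 - <<'E'
from h import *
c=shot('side');s=read_state();print(s['ee_pos'].round(4),s['width'])
for r in items(c):
    if -.45<r[0][1]<.5 and .38<r[0][0]<.65: print(r)
E
```

```text
[0.5633 0.0425 0.1637] 0.047949219110916624
([0.527, 0.306, 0.027], [0.028, 0.049, 0.014], np.int32(41), [48.0, 49.0, 50.0], [210.0, 193.0])
([0.559, 0.038, 0.033], [0.02, 0.012, 0.02], np.int32(47), [54.0, 70.0, 137.0], [250.0, 221.0])
([0.608, -0.158, 0.035], [0.015, 0.014, 0.021], np.int32(43), [67.0, 69.0, 71.0], [296.0, 246.0])
([0.45, -0.094, 0.033], [0.021, 0.043, 0.015], np.int32(58), [44.0, 44.0, 45.0], [232.0, 249.0])
([0.48, -0.166, 0.033], [0.012, 0.01, 0.02], np.int32(39), [72.0, 74.0, 77.0], [254.0, 260.0])
([0.531, -0.379, 0.026], [0.031, 0.029, 0.014], np.int32(147), [178.0, 177.0, 170.0], [317.0, 304.0])
```

step_arm([
  [-0.07,-0.94,0],
  [-0.07,-0.94,0],
  [-0.07,-0.94,0],
  [-0.07,-0.94,0],
  [-0.07,-0.94,0],
  [-0.07,-0.94,0],
  [-0.07,-0.94,0],
  [-0.07,-0.94,0],
  [-0.07,-0.94,0],
  [-0.07,-0.94,0],
  [-0.07,-0.94,0],
  [-0.07,-0.94,0],
], turn=[0,0,0,0,0,0,0,0,0,0,0,0])

```text
time: 20.95
ee_pos: [0.5403, -0.2407, 0.158]
eef_rot: [0.707, 0.707, 0.0, 0.0]
ft_force: [0.1, 0.8, 0.1]
width: 0.0478
grip_force: 0.0
```

step_arm([
  [-0.07,-0.93,0],
  [-0.07,-0.93,0],
  [-0.07,-0.93,0],
  [-0.07,-0.93,0],
  [-0.07,-0.93,0],
  [-0.07,-0.93,0],
  [0,0,-0.8],
  [0,0,-0.8],
  [0,0,0],
], turn=[0,0,0,0,0,0,0,0,0])

```text
time: 21.85
ee_pos: [0.5284, -0.3783, 0.115]
eef_rot: [0.707, 0.707, -0.0, -0.002]
ft_force: [-1.0, 0.3, 0.6]
width: 0.0479
grip_force: 0.0
```

```bash
python3 - <<'E'
from h import *
c=shot('wrist');s=read_state();print(s['ee_pos'].round(4),s['width'])
for r in items(c): print(r)
E
```

```text
[ 0.5292 -0.3787  0.1168] 0.04784897677965305
([0.691, -0.355, 0.034], [0.021, 0.032, 0.022], np.int32(806), [104.0, 87.0, 77.0], [501.0, 184.0])
([0.531, -0.377, 0.024], [0.032, 0.033, 0.012], np.int32(1380), [205.0, 203.0, 193.0], [285.0, 209.0])
([0.741, -0.474, 0.027], [0.014, 0.021, 0.015], np.int32(272), [153.0, 153.0, 145.0], [538.0, 317.0])
```

step_arm([
  [0,0,-0.9],
  [0,0,-0.9],
  [0,0,-0.9],
  [0,0,-0.9],
  [0,0,-1],
  [0,0,0],
  [0,0,0],
], turn=[0,0,0,0,0,0,0])

```text
time: 22.6
ee_pos: [0.5304, -0.3794, 0.0039]
eef_rot: [0.707, 0.707, 0.0, 0.001]
ft_force: [0.4, -0.0, 1.0]
width: 0.0478
grip_force: 0.0
```

step_arm([
  [0,0,0],
  [0,0,0],
  [0,0,0],
  [0,0,0],
  [0,0,0],
  [0,0,0.4],
  [0,0,1],
  [0,0,1],
  [0,0,1],
  [0,0,1],
  [0,0,1],
  [0,0,0.8],
], turn=[0,0,0,0,0,0,0,0,0,0,0,0], grip=1, newtons=20)

```text
time: 23.8
ee_pos: [0.5299, -0.3794, 0.1598]
eef_rot: [0.707, 0.707, 0.0, 0.001]
ft_force: [0.7, 0.1, -0.4]
width: 0.031
grip_force: 20.0
```

```bash
python3 - <<'E'
from h import *
c=shot('scene','s2.png')
cv2.imwrite('pics/s2c.png',cv2.resize(c['image'][150:310,120:420,::-1],(800,427)))
E
```

```text
(no output)
```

View pics/s2c.png

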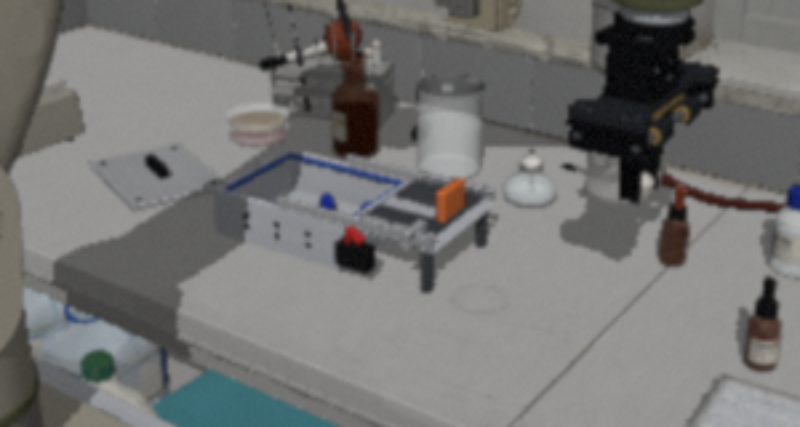

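The crop shows the stopper in the gripper at (648,182), one cap visible in the box at (327,202), the cover at (155,175), and no other loose items.

step_arm([
  [-0.05,0.94,0],
  [-0.05,0.94,0],
  [-0.05,0.94,0],
  [-0.05,0.94,0],
  [-0.05,0.94,0],
  [-0.05,0.94,0],
  [-0.05,0.94,0],
  [-0.05,0.94,0],
  [-0.05,0.94,0],
  [-0.05,0.94,0],
  [-0.05,0.94,0],
  [-0.05,0.94,0],
], turn=[0,0,0,0,0,0,0,0,0,0,0,0])

```text
time: 25.05
ee_pos: [0.5145, -0.0963, 0.1578]
eef_rot: [0.707, 0.707, 0.0, 0.0]
ft_force: [0.3, 0.2, -0.4]
width: 0.0308
grip_force: 20.0
```

step_arm([
  [-0.05,0.94,0],
  [-0.05,0.94,0],
  [-0.05,0.94,0],
  [-0.05,0.94,0],
  [-0.05,0.94,0],
  [-0.05,0.94,0],
  [0,0.94,0],
  [0,0,-1],
  [0,0,-1],
  [0,0,-1],
  [0,0,-1],
  [0,0,-1],
], turn=[0,0,0,0,0,0,0,0,0,0,0,0])

```text
time: 26.25
ee_pos: [0.5072, 0.0671, 0.0319]
eef_rot: [0.707, 0.707, 0.0, 0.0]
ft_force: [0.3, 0.4, -0.8]
width: 0.0308
grip_force: 20.0
```

step_arm([
  [0,0,-0.3],
  [0,0,0],
], turn=[0,0])

```text
time: 26.45
ee_pos: [0.5066, 0.0671, 0.0245]
eef_rot: [0.707, 0.707, -0.001, -0.001]
ft_force: [0.3, -0.5, 0.5]
width: 0.031
grip_force: 20.0
```

step_arm([
  [0,0,0],
  [0,0,0],
  [0,0,0],
  [0,0,0],
  [0,0,1],
  [0,0,1],
  [0,0,1],
  [0,0,1],
  [0,0,1],
  [0,0,1],
  [0,0,1],
  [0,0,1],
], turn=[0,0,0,0,0,0,0,0,0,0,0,0], grip=0.42)

```text
time: 27.65
ee_pos: [0.5071, 0.0672, 0.2265]
eef_rot: [0.707, 0.707, 0.0, 0.0]
ft_force: [0.2, -0.1, -0.9]
width: 0.0508
grip_force: 0.0
```

step_arm([
  [0.1,1,0],
  [0.1,1,0],
  [0.1,1,0],
  [0.1,1,0],
  [0.1,1,0],
  [0.1,1,0],
  [0.1,1,0],
  [0,0,0],
  [0,0,0],
], turn=[0,0,0,0,0,0,0,0,0])

```text
time: 28.55
ee_pos: [0.5246, 0.2424, 0.225]
eef_rot: [0.707, 0.707, -0.0, 0.0]
ft_force: [-0.1, -0.2, -0.0]
width: 0.0507
grip_force: 0.0
```

```bash
python3 - <<'E'
from h import *
c=shot('wrist','w3.png');s=read_state();print(s['ee_pos'].round(4),s['width'])
np.savez('/tmp/w3',**c)
for r in items(c): print(r)
E
```

```text
[0.5249 0.2415 0.2251] 0.05052801795881223
([0.79, 0.333, 0.034], [0.023, 0.01, 0.022], np.int32(114), [86.0, 86.0, 83.0], [548.0, 97.0])
([0.527, 0.312, 0.026], [0.031, 0.054, 0.006], np.int32(751), [71.0, 72.0, 72.0], [285.0, 119.0])
([0.46, 0.083, 0.025], [0.003, 0.042, 0.013], np.int32(61), [96.0, 98.0, 101.0], [228.0, 318.0])
([0.509, 0.072, 0.029], [0.033, 0.022, 0.017], np.int32(440), [164.0, 162.0, 152.0], [268.0, 324.0])
```

View pics/w3.png

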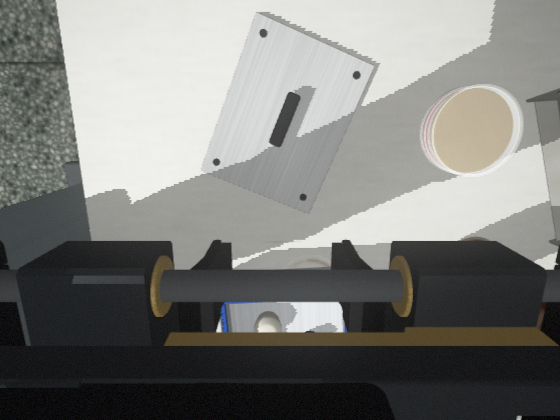

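The wrist view shows the cover at (203–378, 12–212) with its rib at (285,119), and the stopper in the box at (268,322). There are no further loose items here; the object at (472,130) is a dish.

```bash
cat >> h.py <<'E'
def cover(c,z0,z1):
    P=pts(c);m=((P[...,2]>z0)&(P[...,2]<z1)&(P[...,1]>.15)&(P[...,0]>.35)&(P[...,0]<.65)).astype(np.uint8)
    k,l,s,ce=cv2.connectedComponentsWithStats(m);i=1+s[1:,4].argmax();q=P[l==i]
    return cv2.minAreaRect(q[:,None,:2].astype(np.float32)),np.median(q[:,2]),s[i,4]
E
python3 - <<'E'
from h import *
c=dict(np.load('/tmp/w3.npz'))
print(cover(c,.0045,.012),cover(c,.018,.035))
E
```

```text
(((0.5275849103927612, 0.31172680854797363), (0.17219498753547668, 0.13232040405273438), 67.71646118164062), np.float64(0.007669761539348258), np.int32(19630)) (((0.5275045037269592, 0.3115575313568115), (0.05586108937859535, 0.013894271105527878), 67.45769500732422), np.float64(0.025349461477156943), np.int32(751))
```

step_arm([
  [0.1,0.7,-0.9],
  [0,0.7,-0.9],
  [0,0.7,-0.9],
  [0,0.7,-0.9],
  [0,0,-0.9],
  [0,0,0],
  [0,0,0],
], turn=[-0.8,-0.8,-0.8,-0.86,0,0,0])

```text
time: 29.3
ee_pos: [0.5278, 0.311, 0.1132]
eef_rot: [0.831, 0.556, -0.0, 0.0]
ft_force: [0.8, -0.1, 0.7]
width: 0.0507
grip_force: 0.0
```

```bash
python3 - <<'E'
from h import *
s=read_state();print(s['ee_pos'].round(4),s['eef_rot'].round(4));x,y,z,w=s['eef_rot'];print('closing axis deg',np.degrees(np.arctan2(1-2*(x*x+z*z),2*(x*y-z*w))))
c=dict(np.load('/tmp/w3.npz'));P=pts(c);print('dish',np.percentile(P[95:170,430:515,2],[50,95]),P[130,472])
c=shot('wrist');print(cover(c,.0045,.012),cover(c,.018,.035))
E
```

```text
[0.5278 0.311  0.1132] [ 8.314e-01  5.557e-01 -1.000e-04  4.000e-04]
closing axis deg -22.48422979748978
dish [0.03750305 0.03883734] [0.7127026  0.3020476  0.03922015]
(((0.5335676074028015, 0.32627707719802856), (0.1400301158428192, 0.13238456845283508), 67.56322479248047), np.float64(0.007661305780608918), np.int32(25951)) (((0.5276163220405579, 0.3119966983795166), (0.05541728436946869, 0.014004237949848175), 67.95626831054688), np.float64(0.025351665503243373), np.int32(1326))
```

step_arm([
  [0,0,-0.9],
  [0,0,-0.9],
  [0,0,-0.9],
  [0,0,-0.9],
  [0,0.03,-0.5],
  [0,0,0],
  [0,0,0],
], turn=[0,0,0,0,0,0,0])

```text
time: 30.05
ee_pos: [0.5281, 0.3133, 0.0115]
eef_rot: [0.831, 0.556, 0.001, 0.0]
ft_force: [-0.6, -0.4, -0.1]
width: 0.0503
grip_force: 0.0
```

step_arm([
  [0,0,0],
  [0,0,0],
  [0,0,0],
  [0,0,0],
  [0,0,0],
  [0,0,0],
  [0,0,0],
  [0,0,0],
], turn=[0,0,0,0,0,0,0,0], grip=1, newtons=45)

```text
time: 30.85
ee_pos: [0.5274, 0.313, 0.0102]
eef_rot: [0.831, 0.556, 0.0, 0.0]
ft_force: [0.3, -0.2, 1.3]
width: 0.0136
grip_force: 45.0
```

step_arm([
  [0,0,0.3],
  [0,0,0.6],
  [0,0,0.8],
  [0,0,0.8],
  [0,0,0.8],
  [0,0,0.8],
  [0,0,0.8],
  [0,0,0],
], turn=[0,0,0,0,0,0,0,0])

```text
time: 31.65
ee_pos: [0.5287, 0.3142, 0.1366]
eef_rot: [0.831, 0.556, 0.003, 0.0]
ft_force: [1.3, 0.5, -0.8]
width: 0.0136
grip_force: 45.0
```

The cover is held. With the arm clear, I check the box contents and refine the cassette pose from the fixed cameras.

```bash
python3 - <<'E'
from h import *
for n in ['scene','side']:
    c=shot(n,n+'3.png');q=cass(c);q=q[(q[:,0]>.4)&(q[:,0]<.66)&(q[:,1]<.2)&(q[:,1]>-.15)]
    print(n,cv2.minAreaRect(np.ascontiguousarray(q[:,None,:2].astype(np.float32))),np.median(q[:,2]))
    np.savez('/tmp/'+n+'3',**c)
c=dict(np.load('/tmp/w3.npz'))
a=cv2.imread('pics/scene3.png')[190:260,180:320];b=cv2.imread('pics/side3.png')[180:260,190:310]
w=cv2.imread('pics/w3.png')[285:340,200:360]
cv2.imwrite('pics/box3.png',np.vstack([cv2.resize(a,(560,280)),cv2.resize(b,(450,300))[:, :].copy() if 0 else cv2.copyMakeBorder(cv2.resize(b,(450,300)),0,0,0,110,0)]))
E
```

```text
scene ((0.5750454068183899, 0.07392682135105133), (0.09897258877754211, 0.20850902795791626), 40.56110382080078) 0.056759784303914707
side ((0.5354300737380981, 0.04450297728180885), (0.13485556840896606, 0.1710365265607834), 4.484264850616455) 0.05650077054824909
```

View pics/box3.png

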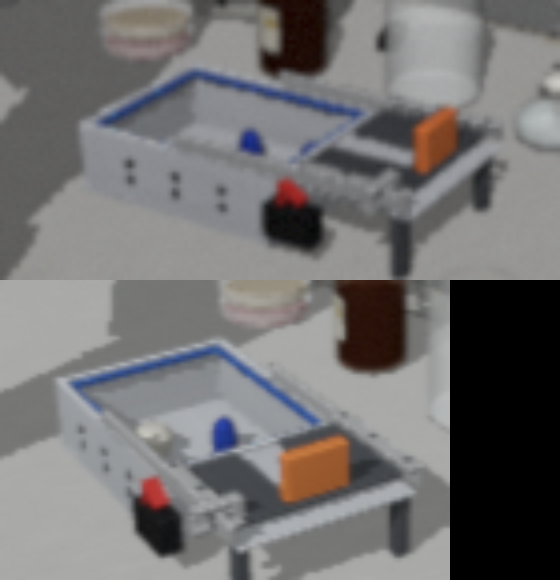

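Box views: one cap stands at (250,142) in the upper crop, and the stopper at (155,435) and the same cap at (223,435) in the lower one. The other two caps are behind the near wall, and nothing is stacked. I bring the cover over the box.

step_arm([
  [0.02,-0.91,0],
  [0.02,-0.91,0],
  [0.02,-0.91,0],
  [0.02,-0.91,0],
  [0.02,-0.91,0],
  [0.02,-0.91,0],
  [0.02,-0.91,0],
  [0.02,-0.91,0],
  [0.02,-0.91,0],
  [0,-0.91,0],
  [0,-0.91,0],
  [0,-0.91,0],
], turn=[0.315,0.315,0.315,0.315,0.315,0.315,0.315,0.315,0.315,0.315,0.315,0.315])

```text
time: 32.95
ee_pos: [0.5309, 0.039, 0.1313]
eef_rot: [0.684, 0.729, -0.001, -0.001]
ft_force: [-0.2, -0.0, -1.5]
width: 0.0136
grip_force: 45.0
```

step_arm([
  [0,0,-0.7],
  [0,0,-0.7],
  [0,0,0],
  [0,0,0],
], turn=[0,0,0,0])

```text
time: 33.35
ee_pos: [0.5312, 0.0401, 0.0971]
eef_rot: [0.685, 0.729, -0.001, -0.001]
ft_force: [-0.1, 0.2, -2.0]
width: 0.0133
grip_force: 45.0
```

```bash
python3 - <<'E'
from h import *
s=read_state();print(s['ee_pos'].round(4),s['width'],s['grip_force']);x,y,z,w=s['eef_rot'];print('closing axis deg',np.degrees(np.arctan2(1-2*(x*x+z*z),2*(x*y-z*w))))
c=shot('wrist','w4.png');np.savez('/tmp/w4',**c)
a=cv2.imread('pics/w4.png');b=cv2.imwrite
s=shot('side','side4.png');np.savez('/tmp/side4',**s)
t=cv2.resize(cv2.imread('pics/side4.png')[150:280,180:330],(375,325))
v=np.zeros((420,560+0,3),np.uint8)
cv2.imwrite('pics/m4.png',np.hstack([cv2.resize(a,(420,315)),cv2.resize(t,(363,315))]))
E
```

```text
[0.5312 0.0401 0.0971] 0.01330325840373736 44.99939560890198
closing axis deg 3.5922936149097353
```

View pics/m4.png

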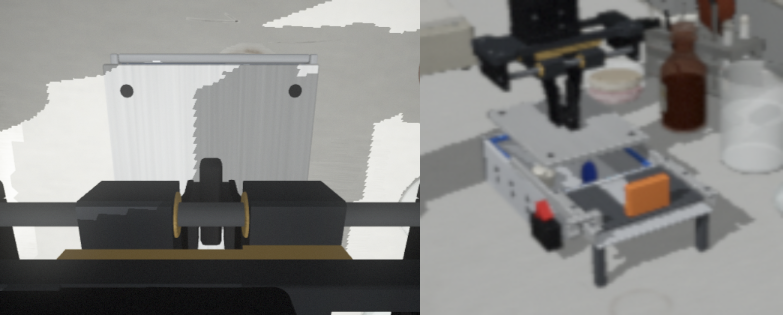

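```bash
python3 - <<'E'
from h import *
c=dict(np.load('/tmp/w4.npz'));P=pts(c)
R=np.array([[np.cos(.0611),-np.sin(.0611)],[np.sin(.0611),np.cos(.0611)]])
L=(P[...,:2]-[.532,.039])@R
z=P[...,2]
print(np.histogram(z[60:240,130:440],bins=np.arange(0,.12,.005)))
for nm,m in [('cover',(z>.09)&(z<.103)),('rim',(z>.0575)&(z<.063))]:
    m=m&(L[...,1]>-.02)&(L[...,1]<.13)&(abs(L[...,0])<.1);m[240:]=0
    q=L[m];print(nm,m.sum(),np.median(z[m]),np.percentile(q,[.3,1,99,99.7],axis=0).round(4).tolist())
    for a in (0.02,.04,.06,.08,.09):
        k=q[abs(q[:,1]-a)<.004]
        if len(k)>5:print('  y',a,k[:,0].min().round(4),k[:,0].max().round(4))
    for a in (-.06,-.03,0,.03,.06):
        k=q[abs(q[:,0]-a)<.004]
        if len(k)>5:print('  x',a,k[:,1].min().round(4),k[:,1].max().round(4))
E
```

```text
(array([ 2040,     0,     0,     0,     0,     0,     0,     0,     0,
           2,   247,  2506,   824,     0,     0,     0,     0,     0,
       29778, 11648,    76,   109,   629]), array([0.   , 0.005, 0.01 , 0.015, 0.02 , 0.025, 0.03 , 0.035, 0.04 ,
       0.045, 0.05 , 0.055, 0.06 , 0.065, 0.07 , 0.075, 0.08 , 0.085,
       0.09 , 0.095, 0.1  , 0.105, 0.11 , 0.115]))
cover 41467 0.09462247256344958 [[-0.0661, 0.0122], [-0.0651, 0.0129], [0.0632, 0.0854], [0.0642, 0.086]]
  y 0.02 -0.0665 0.0651
  y 0.04 -0.0666 0.0649
  y 0.06 -0.0667 0.0647
  y 0.08 -0.0667 0.0649
  y 0.09 -0.0484 0.063
  x -0.06 0.0117 0.086
  x -0.03 0.0115 0.086
  x 0 0.0271 0.0861
  x 0.03 0.0118 0.0862
  x 0.06 0.012 0.0862
rim 3219 0.059503478539469745 [[-0.0742, 0.0895], [-0.0731, 0.09], [0.0749, 0.0959], [0.076, 0.096]]
  y 0.09 -0.075 0.0765
  x -0.06 0.09 0.0958
  x -0.03 0.0901 0.0958
  x 0 0.0901 0.0959
  x 0.03 0.0902 0.0959
  x 0.06 0.0903 0.096
```

The cover lines up with the rim: it sits within 1 mm in x and 0.1 mm in y, at matching yaw. I lower it and press.

step_arm([
  [0.04,0,-0.4],
  [0,0,-0.4],
  [0,0,-0.4],
  [0,0,-0.1],
  [0,0,0],
  [0,0,0],
], turn=[0,0,0,0,0,0])

```text
time: 34.05
ee_pos: [0.5326, 0.04, 0.065]
eef_rot: [0.685, 0.729, -0.0, -0.0]
ft_force: [0.3, 0.1, -1.6]
width: 0.0137
grip_force: 45.0
```

step_arm([
  [0,0,-0.1],
  [0,0,-0.1],
  [0,0,0],
  [0,0,0],
], turn=[0,0,0,0])

```text
time: 34.45
ee_pos: [0.5331, 0.04, 0.0619]
eef_rot: [0.685, 0.729, 0.0, 0.0]
ft_force: [-8.6, -0.6, 19.3]
width: 0.0136
grip_force: 45.0
```

step_arm([
  [0,0,0],
  [0,0,0],
  [0,0,0],
  [0,0,0.3],
  [0,0,0.6],
  [0,0,0.8],
  [0,0,0.8],
  [0,-1,0.8],
  [0,-1,0.8],
  [0,-1,0],
  [0,0,0],
  [0,0,0],
], turn=[0,0,0,0,0,0,0,0,0,0,0,0], grip=0.5)

```text
time: 35.65
ee_pos: [0.5325, -0.0351, 0.1626]
eef_rot: [0.685, 0.728, -0.0, -0.0]
ft_force: [0.1, 0.3, 0.1]
width: 0.0438
grip_force: 0.0
```

```bash
cat > chk.py <<'E'
from h import *
import sys
c=shot('wrist',sys.argv[1]);P=pts(c)
R=np.array([[np.cos(.0611),-np.sin(.0611)],[np.sin(.0611),np.cos(.0611)]])
L=(P[...,:2]-[.532,.039])@R;z=P[...,2]
s=read_state();print(s['ee_pos'].round(4),s['ft_force'].round(1))
for yy in (-.05,-.02,.02,.05,.075):
    print(yy,[ (lambda m:(round(float(np.median(z[m])),4),int(m.sum())))((abs(L[...,0]-xx)<.006)&(abs(L[...,1]-yy)<.006)&(z<.075)&(z>.03)) for xx in (-.055,-.03,.03,.055)])
m=(z>.056)&(z<.065)&(abs(L[...,1]-.05)<.006)
h,e=np.histogram(L[...,0][m],np.arange(-.085,.086,.002));print(h.tolist())
r=(z>.07)&(z<.082)&(abs(L[...,0])<.02)&(abs(L[...,1])<.04);print('rib',np.median(L[r],0),np.median(z[r]),L[r].min(0),L[r].max(0))
E
python3 chk.py w5.png
```

```text
[ 0.5325 -0.0342  0.1624] [ 0.   0.1 -0.9]
-0.05 [(0.0596, 230), (0.0597, 231), (0.0596, 229), (0.0595, 228)]
-0.02 [(0.0597, 252), (0.0597, 255), (0.0597, 256), (0.0596, 255)]
0.02 [(0.0596, 287), (0.0597, 289), (0.0597, 276), (0.0596, 277)]
0.05 [(0.0597, 318), (0.0597, 315), (0.0597, 315), (0.0595, 317)]
0.075 [(0.0599, 173), (0.0596, 178), (0.0597, 178), (0.06, 181)]
[0, 0, 0, 0, 2, 41, 53, 63, 10, 0, 44, 56, 50, 52, 52, 54, 56, 54, 50, 53, 48, 55, 53, 53, 48, 49, 57, 56, 55, 47, 50, 53, 56, 57, 57, 49, 44, 57, 56, 56, 56, 48, 47, 57, 54, 57, 56, 44, 49, 55, 54, 56, 53, 51, 49, 54, 57, 55, 51, 53, 51, 54, 56, 51, 57, 46, 57, 51, 52, 55, 52, 53, 54, 54, 56, 40, 1, 17, 62, 51, 40, 0, 0, 0, 0]
rib [0.0010274  0.00136359] 0.07731838702543048 [-0.00589043 -0.02780462] [0.00814167 0.02754049]
```

View pics/w5.png

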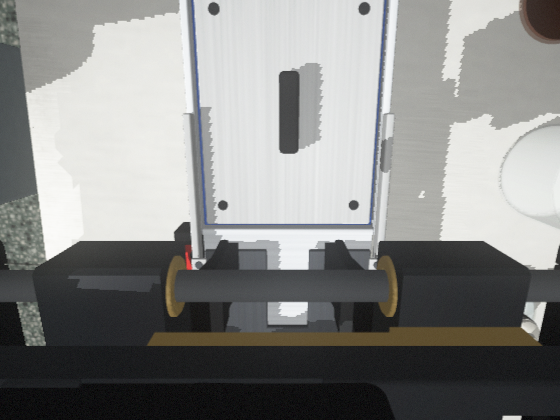

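The wrist view shows the cover flush and level at (200–385, 0–225), its rib at (288,112), with the gate below. Next I go behind the handle with closed fingers.

step_arm([
  [0.07,-0.85,0],
  [0.07,-0.85,0],
  [0.07,-0.85,0],
  [0.07,-0.85,0],
  [0.07,-0.85,0],
  [0.07,-0.85,0],
  [0.07,-0.85,0],
  [0.05,-0.6,0],
  [0,0,0],
  [0,0,0],
], turn=[0,0,0,0,0,0,0,0,0,0], grip=1, newtons=20)

```text
time: 36.7
ee_pos: [0.5464, -0.1974, 0.1623]
eef_rot: [0.684, 0.729, 0.0, -0.0]
ft_force: [0.3, 0.4, 0.1]
width: 0.0006
grip_force: 0.0
```

step_arm([
  [0,0,-0.8],
  [0,0,-0.8],
  [0,0,-0.8],
  [0,0,-0.8],
  [0,0,0],
  [0,0,0],
], turn=[0,0,0,0,0,0])

```text
time: 37.3
ee_pos: [0.5465, -0.1975, 0.083]
eef_rot: [0.684, 0.729, 0.0, -0.0]
ft_force: [0.6, 0.9, 0.3]
width: 0.0004
grip_force: 0.0
```

step_arm([
  [-0.01,0.2,0],
  [-0.01,0.2,0],
  [-0.01,0.2,0],
  [-0.01,0.2,0],
  [-0.01,0.2,0],
  [-0.01,0.2,0],
  [0,0,0],
], turn=[0,0,0,0,0,0,0])

```text
time: 38.0
ee_pos: [0.5448, -0.1681, 0.0826]
eef_rot: [0.684, 0.729, 0.0, 0.0]
ft_force: [0.4, -0.2, -1.1]
width: 0.0006
grip_force: 0.0
```

step_arm([
  [-0.02,0.4,0],
  [-0.03,0.4,0],
  [-0.02,0.4,0],
  [-0.03,0.4,0],
  [-0.02,0.4,0],
  [-0.03,0.4,0],
  [-0.02,0.4,0],
  [0,0,0],
  [0,0,0],
], turn=[0,0,0,0,0,0,0,0,0])

```text
time: 38.9
ee_pos: [0.5404, -0.0994, 0.0826]
eef_rot: [0.685, 0.729, -0.0, 0.0]
ft_force: [-0.1, -3.0, 0.4]
width: 0.0001
grip_force: 1.5
```

step_arm([
  [-0.01,0.2,0],
  [-0.01,0.2,0],
  [-0.01,0.2,0],
  [-0.01,0.15,0],
  [0,0,0],
  [0,0,0],
], turn=[0,0,0,0,0,0])

```text
time: 39.5
ee_pos: [0.5393, -0.0806, 0.0826]
eef_rot: [0.685, 0.729, -0.0, 0.0]
ft_force: [-2.2, -5.0, 2.1]
width: 0.0006
grip_force: 2.2
```

```bash
python3 - <<'E'
from h import *
s=read_state();print(s['ee_pos'].round(4),s['ft_force'].round(1))
R=np.array([[np.cos(.0611),-np.sin(.0611)],[np.sin(.0611),np.cos(.0611)]])
for n in ['scene','side']:
    c=shot(n,n+'6.png');P=pts(c);L=(P[...,:2]-[.532,.039])@R;hsv=cv2.cvtColor(c['image'],cv2.COLOR_RGB2HSV)
    m=cv2.inRange(hsv,(5,170,120),(16,255,255))>0
    q=np.c_[L[m],P[m][:,2]];q=q[(q[:,2]>.07)&(abs(q[:,0])<.04)];print(n,'handle local',len(q),np.percentile(q,[2,50,98],axis=0).round(4).tolist())
    m=(cv2.inRange(hsv,(0,170,90),(4,255,255))|cv2.inRange(hsv,(176,170,90),(180,255,255)))>0
    q=np.c_[L[m],P[m][:,2]];q=q[(abs(q[:,0]+.087)<.03)&(abs(q[:,1]+.118)<.03)];print('catch',len(q),q.max(0).round(4) if len(q) else 0)
    c0=dict(np.load('/tmp/%s3.npz'%n));P0=pts(c0);L0=(P0[...,:2]-[.532,.039])@R;h0=cv2.cvtColor(c0['image'],cv2.COLOR_RGB2HSV)
    m=(cv2.inRange(h0,(0,170,90),(4,255,255))|cv2.inRange(h0,(176,170,90),(180,255,255)))>0
    q=np.c_[L0[m],P0[m][:,2]];q=q[(abs(q[:,0]+.087)<.03)&(abs(q[:,1]+.118)<.03)];print('catch before',len(q),q.max(0).round(4) if len(q) else 0)
E
```

```text
[ 0.5393 -0.0806  0.0826] [-2.2 -5.   2.1]
scene handle local 27 [[-0.0254, -0.1107, 0.071], [-0.0221, -0.1069, 0.0841], [-0.0091, -0.1009, 0.0946]]
catch 24 [-0.0839 -0.1087  0.0675]
catch before 24 [-0.0832 -0.1092  0.0671]
side handle local 59 [[-0.0228, -0.1107, 0.0717], [-0.017, -0.108, 0.0861], [-0.0027, -0.1031, 0.105]]
catch 30 [-0.0805 -0.1095  0.0676]
catch before 29 [-0.0821 -0.1085  0.0672]
```

step_arm([
  [-0.01,0.1,0],
  [0,0.08,0],
  [0,0,0],
  [0,0,0],
], turn=[0,0,0,0])

```text
time: 40.0
ee_pos: [0.539, -0.0761, 0.0826]
eef_rot: [0.685, 0.729, -0.0, 0.0]
ft_force: [-2.2, -4.6, 3.2]
width: 0.0003
grip_force: 2.3
```

step_arm([
  [0,-0.5,0],
  [0,-0.7,0],
  [0,0,0.8],
  [0,0,0.8],
  [0,0,0.8],
  [0,-0.3,0.8],
  [0,-0.8,0.8],
  [0,-0.8,0],
  [0,-0.8,0],
  [0,0,0],
  [0,0,0],
], turn=[0,0,0,0,0,0,0,0,0,0,0])

```text
time: 41.1
ee_pos: [0.5393, -0.1728, 0.1823]
eef_rot: [0.685, 0.729, 0.0, -0.0]
ft_force: [0.9, 1.3, -0.9]
width: 0.0004
grip_force: 0.0
```

```bash
python3 chk.py w7.png; python3 - <<'E'
from h import *
R=np.array([[np.cos(.0611),-np.sin(.0611)],[np.sin(.0611),np.cos(.0611)]])
im=[]
for n in ['scene','side']:
    c=shot(n,n+'7.png');P=pts(c);L=(P[...,:2]-[.532,.039])@R;hsv=cv2.cvtColor(c['image'],cv2.COLOR_RGB2HSV)
    m=cv2.inRange(hsv,(5,170,120),(16,255,255))>0
    q=np.c_[L[m],P[m][:,2]];q=q[(q[:,2]>.07)&(abs(q[:,0])<.04)];print(n,'handle',len(q),np.percentile(q,[2,50,98],axis=0).round(4).tolist())
    m=(cv2.inRange(hsv,(0,170,90),(4,255,255))|cv2.inRange(hsv,(176,170,90),(180,255,255)))>0
    q=np.c_[L[m],P[m][:,2]];q=q[(abs(q[:,0]+.087)<.03)&(abs(q[:,1]+.118)<.03)];print('catch',len(q),q.max(0).round(4) if len(q) else 0)
    im.append(cv2.resize(c['image'][150:310,150:430,::-1],(525,300)))
cv2.imwrite('pics/f7.png',np.vstack(im))
E
```

```text
[ 0.5394 -0.1722  0.1824] [0.  0.4 0.4]
-0.05 [(nan, 0), (nan, 0), (nan, 0), (nan, 0)]
-0.02 [(nan, 0), (nan, 0), (nan, 0), (nan, 0)]
0.02 [(nan, 0), (nan, 0), (nan, 0), (nan, 0)]
0.05 [(nan, 0), (nan, 0), (nan, 0), (nan, 0)]
0.075 [(nan, 0), (nan, 0), (nan, 0), (nan, 0)]
[0, 0, 0, 0, 0, 0, 0, 0, 0, 0, 0, 0, 0, 0, 0, 0, 0, 0, 0, 0, 0, 0, 0, 0, 0, 0, 0, 0, 0, 0, 0, 0, 0, 0, 0, 0, 0, 0, 0, 0, 0, 0, 0, 0, 0, 0, 0, 0, 0, 0, 0, 0, 0, 0, 0, 0, 0, 0, 0, 0, 0, 0, 0, 0, 0, 0, 0, 0, 0, 0, 0, 0, 0, 0, 0, 0, 0, 0, 0, 0, 0, 0, 0, 0, 0]
scene handle 91 [[-0.0253, -0.1068, 0.0735], [-0.011, -0.1041, 0.0916], [0.0168, -0.0969, 0.1047]]
catch 24 [-0.0837 -0.107   0.0672]
side handle 169 [[-0.0226, -0.1069, 0.0731], [-0.0013, -0.1037, 0.0886], [0.0219, -0.0992, 0.1043]]
catch 31 [-0.0818 -0.109   0.0671]
  return _methods._mean(a, axis=axis, dtype=dtype,
  ret = ret.dtype.type(ret / rcount)
  ret = um.true_divide(
Traceback (most recent call last):
  File "chk.py", line 11, in <module>
    r=(z>.07)&(z<.082)&(abs(L[...,0])<.02)&(abs(L[...,1])<.04);print('rib',np.median(L[r],0),np.median(z[r]),L[r].min(0),L[r].max(0))
                                                                                                             ~~~~~~~~^^^
ValueError: zero-size array to reduction operation minimum which has no identity
```

View pics/f7.png

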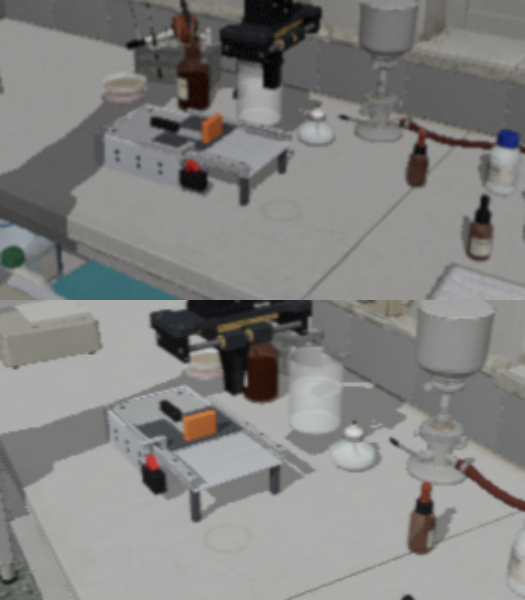

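View pics/w7.png

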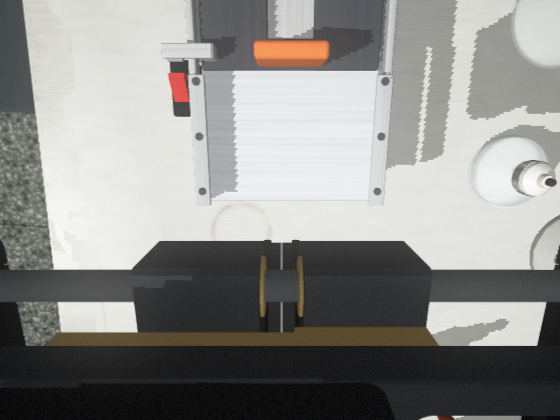

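The gate is shut at about 0.093, with its lug at (190,50) past the red catch at (180,88). The catch stands at its original height. All the glassware is upright, no loose pieces are left, and the arm is clear, so I hand in.

```bash
python3 -c "
from bench import *
print(close_job())"
```

```text
the job is handed in; nothing more can be done
None
```

Job handed in, verdict not shown: one stopper and three caps (all I found on the bench) are in the box, the cover is level and flush, the gate is shut with the catch sprung up, and no glassware was knocked over.

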